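Shake the square nuts out over the two-compartment kit tray

ROBOT

A 7-joint arm with a two-finger parallel gripper is mounted at the origin on the work surface. World frame = base frame: x ahead of the robot, y to its left, z up, the work surface at z = 0. Lengths are in m, angles in rad, forces in N, time in s.
With the tool pointing down it reaches from about 0.35 to 0.9 m from the base axis. Payload 7.2 kg.
Tool frame: the origin (TCP) lies midway between the tips of the shut fingers; the grasp point (between the pads) lies 19 mm behind it; z points along the fingers, y is the line along which they close (so a half turn about z gives the same grasp; the last joint's range is limited). The gripper opens to 85 mm and grips with 20 to 120 N. Pads are 22 mm wide; open, the fingers measure 114 mm over their backs; the gripper's body (76 mm by 85 mm) begins 54 mm behind the grasp point. The pads swing forward as they close: fully open they stand 13 mm farther back than shut.
Start: joints at [-1.332, 0.411, -0.013, 1.596, 0.006, 1.134, -0.082], TCP at [0.189, 0.596, 0.231] pointing down, gripper open.
Joint ranges: [-2.95, 2.95], [-0.29, 1.99], [-1.47, 1.44], [0.14, 2.54], [-1.03, 4.17], [0.13, 1.85], [-2.86, 2.86]. Speed limits (rad/s): [2.39, 2.39, 3.01, 3.01, 3.14, 3.14, 3.14].

INTERFACE

Orientations are given as a rotation vector (axis times angle).
In Python, from cell import ctrl gives the robot as it stands.
- The arm moves only by the tool servo_tool, never from a script. Its argument "series" is a list of rows, each an object of numbers: "jaw": the opening, from 0 (shut) to 1 (fully open); "x", "y", "z": the shift along the world's x, y, z in cm; "wx", "wy", "wz": the turn, a rotation vector about the world's x, y, z in degrees. In form: [{"jaw": .., "x": .., "y": .., "z": .., "wx": .., "wy": .., "wz": ..}, ...]. A call has exactly 8 rows; each row is the pose to reach, as a shift and turn from the pose commanded when the call began; what a row does not reach only later rows make up. A row lasts 1/10 s, in which the tool goes at most 50 mm and 8.59 degrees, less where a joint would pass 70% of its speed; a pose out of reach is approached as far as the arm can. A call with a gripper value outside its range is refused whole. The fingers move at their own pace and stop on an object; the grip force is fixed at half the most. Time passes only in rows, so rows that repeat a pose let the fingers close, or fill a call up. It gives the time, the measured TCP pose, the force, the opening and the grip force at its end, in the units of the state.
- ctrl.get_state(): the state, without advancing time (a new reading comes with each control period).
- ctrl.get_image(name): name is "scene" or "top" or "wrist"; returns a dict with "img" (480x640x3 uint8, blue, green, red), "fx", "fy", "cx", "cy" (pixels), "R" (3x3) and "t" (3): a world point X has camera coordinates R X + t. Camera axes: x right, y down, z forward; pixel columns grow to the right and rows downward; lengths in m; the calibration is good to about 2 mm. A picture is of the moment at which its call begins. There is no depth.
- ctrl.job_done(): hands the job in; it is judged then, once.
Trained networks look in a picture, given as the dict that the camera call returned (one of the last four; its "shot" number tells which), for a name from the list of things; names that differ only in an ending like _2 or _b are one class to them, and where a whole thing is asked for, a point or a joint stands for the part that bears it (a point fixed in the world has none). Each returns a list of dicts, best first, with "confidence" (0 to 1); they miss things now and then, are a little off and sometimes report something else, mostly with a low value. They report only what shows in the picture. A call takes as long as a camera call.
- ctrl.search_frame(picture, thing): "location" ([column, row] in pixels, amid what is visible of it).
The state is a dict: "time": time; "joints": joint angles; "joint_vel": joint speeds; "joint_efforts": joint torques, N m; "position": TCP position; "orientation": TCP orientation; "force": force on the tool from outside, world axes, zero at the start; "moment": the same for the moment, N m; "gripper_width": finger opening in m; "finger_force": force on a finger pad.
Only numpy, scipy, OpenCV 4.12 (cv2) and the standard library are available. Lean on these libraries where they do the work, as an engineer would, in place of code of your own. Each camera call takes 0.05 s, during which the arm holds its last target. There are 200 camera calls.

TASK

Take the plywood scoop by its handle bar, carry it to the tray that has a divider, and tip and shake it over that tray so that all eight steel nuts end up in the tray, spread over both compartments with at least two in each. Then set the empty scoop back down flat on the bench and let go of it.

Things in the scene. Friction and masses are not known exactly. Their poses are not given: they have to be found in the camera images.
- scoop_bar (a point): Centre of the handle bar of the plywood scoop holding the nuts (0.24 kg). Bar: 22 mm thick along the scoop's x, 26 high, 110 long along y, bridging mid-pan on two side cheeks (122 mm overall). The point is 97 mm above the scoop's underside. Pan: flat, 110 mm square, sides and back 34 high; the front, looking along -x, is an open mouth. z up. Nuts stay in when level, slide out when tipped mouth down.
- scoop_mouth (a point): Middle of the floor edge at the scoop's open mouth (no lip): 55 mm along the scoop's -x and 97 mm below the bar's centre. It looks roughly towards the robot at the start. The nuts start to slide at 25 to 36 degrees of tip; at 45 all slide out within a second, some 0 to 60 mm forward of the mouth.
- kit_tray: Wooden tray with two compartments, fixed to the bench, left or right of the scoop: 180 (x) by 200 mm (y), walls 30 high, 5 thick, floor 5 thick. A divider 13 mm thick, its ridged top 26 mm up, runs along x through the middle: compartments on +y and -y, 170 by 88 mm. Origin: centre of the underside. z up, x away from the robot. The like-sized tray with no divider, holding round plugs, is a bystander.
- nut0_center (a point): Centre of one of the eight alike steel square nuts, 18 by 18 by 10 mm, 16 g, lying in the scoop at the start (the dark bore is only painted on).
- nut1_center (a point): Centre of another of the eight nuts.
- nut2_center (a point): Centre of another of the eight nuts.
- nut3_center (a point): Centre of another of the eight nuts.
- nut4_center (a point): Centre of another of the eight nuts.
- nut5_center (a point): Centre of another of the eight nuts.
- nut6_center (a point): Centre of another of the eight nuts.
- nut7_center (a point): Centre of another of the eight nuts.

How it is judged:
On the way:
1. the scoop is lifted off the bench and tipped by more than 20 degrees over the kit tray (angle between scoop_bar's own z axis and vertical above 0.35 rad and height (world z) of scoop_bar above 0.11 m and horizontal distance between scoop_bar and kit_tray below 0.16 m), for 0.1 s.
At the end, for the whole second after the job is handed in: All eight nuts lie inside the kit tray (heaped or not, none outside or on top of a wall), at least two of them in each compartment (centre on that side of the divider), and the scoop stands on the bench within 10 degrees of level (its bar's centre less than 107 mm above the bench) (x of nut0_center in the frame of kit_tray between -0.086 and 0.086 m and y of nut0_center in the frame of kit_tray between -0.096 and 0.096 m and z of each of nut0_center, nut1_center, nut2_center, nut3_center, nut4_center, nut5_center, nut6_center, nut7_center in the frame of kit_tray below 0.045 m and x of nut1_center in the frame of kit_tray between -0.086 and 0.086 m and y of nut1_center in the frame of kit_tray between -0.096 and 0.096 m and x of nut2_center in the frame of kit_tray between -0.086 and 0.086 m and y of nut2_center in the frame of kit_tray between -0.096 and 0.096 m and x of nut3_center in the frame of kit_tray between -0.086 and 0.086 m and y of nut3_center in the frame of kit_tray between -0.096 and 0.096 m and x of nut4_center in the frame of kit_tray between -0.086 and 0.086 m and y of nut4_center in the frame of kit_tray between -0.096 and 0.096 m and x of nut5_center in the frame of kit_tray between -0.086 and 0.086 m and y of nut5_center in the frame of kit_tray between -0.096 and 0.096 m and x of nut6_center in the frame of kit_tray between -0.086 and 0.086 m and y of nut6_center in the frame of kit_tray between -0.096 and 0.096 m and x of nut7_center in the frame of kit_tray between -0.086 and 0.086 m and y of nut7_center in the frame of kit_tray between -0.096 and 0.096 m and y of any of nut1_center, nut2_center, nut3_center, nut4_center, nut5_center, nut6_center, nut7_center in the frame of kit_tray above 0.006 m and y of any of nut0_center, nut2_center, nut3_center, nut4_center, nut5_center, nut6_center, nut7_center in the frame of kit_tray above 0.006 m and y of any of nut0_center, nut1_center, nut3_center, nut4_center, nut5_center, nut6_center, nut7_center in the frame of kit_tray above 0.006 m and y of any of nut0_center, nut1_center, nut2_center, nut4_center, nut5_center, nut6_center, nut7_center in the frame of kit_tray above 0.006 m and y of any of nut0_center, nut1_center, nut2_center, nut3_center, nut5_center, nut6_center, nut7_center in the frame of kit_tray above 0.006 m and y of any of nut0_center, nut1_center, nut2_center, nut3_center, nut4_center, nut6_center, nut7_center in the frame of kit_tray above 0.006 m and y of any of nut0_center, nut1_center, nut2_center, nut3_center, nut4_center, nut5_center, nut7_center in the frame of kit_tray above 0.006 m and y of any of nut0_center, nut1_center, nut2_center, nut3_center, nut4_center, nut5_center, nut6_center in the frame of kit_tray above 0.006 m and y of any of nut1_center, nut2_center, nut3_center, nut4_center, nut5_center, nut6_center, nut7_center in the frame of kit_tray below -0.006 m and y of any of nut0_center, nut2_center, nut3_center, nut4_center, nut5_center, nut6_center, nut7_center in the frame of kit_tray below -0.006 m and y of any of nut0_center, nut1_center, nut3_center, nut4_center, nut5_center, nut6_center, nut7_center in the frame of kit_tray below -0.006 m and y of any of nut0_center, nut1_center, nut2_center, nut4_center, nut5_center, nut6_center, nut7_center in the frame of kit_tray below -0.006 m and y of any of nut0_center, nut1_center, nut2_center, nut3_center, nut5_center, nut6_center, nut7_center in the frame of kit_tray below -0.006 m and y of any of nut0_center, nut1_center, nut2_center, nut3_center, nut4_center, nut6_center, nut7_center in the frame of kit_tray below -0.006 m and y of any of nut0_center, nut1_center, nut2_center, nut3_center, nut4_center, nut5_center, nut7_center in the frame of kit_tray below -0.006 m and y of any of nut0_center, nut1_center, nut2_center, nut3_center, nut4_center, nut5_center, nut6_center in the frame of kit_tray below -0.006 m and angle between scoop_bar's own z axis and vertical below 0.17 rad and height (world z) of scoop_bar between 0.08 and 0.107 m); the robot touches nothing.
It also fails if it takes over 54 s, if anything falls off the work surface, if the arm or the gripper's body presses on something with over 40 N, if the wrist force passes 120 N, or if a joint passes its speed limit or range.

## Working session

There is one attempt and no reset: what is moved stays moved. The work goes in short steps, Python scripts to look and compute and a tool call to move; the robot and the scene stay as the last step left them, time stands still between calls to the robot, and variables do not carry over. Pictures are saved under pics/ and viewed, at most 10 in all, crops included, and the job is handed in when it is done.

Besides the shell and the picture viewer there is one more tool, called after "Call:" as name([rows], argument=value, ...), one row to a line, values as JSON. servo_tool: Moves the arm, as the interface text tells. Its arguments: {"type":"object","properties":{"series":{"type":"array"}},"required":["series"]}

```bash
mkdir -p pics
cat > h.py <<'E'
import numpy as np, cv2
from cell import ctrl
def ray(p,uv):
    d=np.array([(uv[0]-p["cx"])/p["fx"],(uv[1]-p["cy"])/p["fy"],1.0]); R=np.array(p["R"]); t=np.array(p["t"])
    return -R.T@t, R.T@d
def at(p,uv,z):
    o,d=ray(p,uv); return o+d*(z-o[2])/d[2]
def proj(p,X):
    c=np.array(p["R"])@np.array(X)+np.array(p["t"]); return c[0]/c[2]*p["fx"]+p["cx"],c[1]/c[2]*p["fy"]+p["cy"]
E
python3 - <<'E'
from h import *
s=ctrl.get_state(); print(s["time"],s["position"],s["orientation"],s["force"])
for n in ["top","scene"]:
    p=ctrl.get_image(n); cv2.imwrite(f"pics/{n}0.png",p["img"])
    for th,z in [("scoop_bar",.097),("scoop_mouth",0),("kit_tray",.01),("nut0_center",.01)]:
        for r in ctrl.search_frame(p,th)[:8 if 'nut' in th else 3]:
            print(n,th,np.round(r["location"]),round(r["confidence"],2),np.round(at(p,r["location"],z),3))
E
```

```text
0.0 [0.18864176 0.59533543 0.23046496] [-4.79951974e-01 -3.10456475e+00  2.48050751e-03] [-0.44378627  0.22821361  0.35168213]
top scoop_bar [344. 221.] 0.56 [ 0.601 -0.027  0.097]
top scoop_bar [156. 268.] 0.3 [0.527 0.282 0.097]
top scoop_mouth [344. 220.] 0.77 [ 0.617 -0.03   0.   ]
top kit_tray [155. 271.] 0.9 [0.526 0.316 0.01 ]
top nut0_center [361. 228.] 0.67 [ 0.6   -0.061  0.01 ]
scene scoop_bar [286. 275.] 0.56 [ 0.648 -0.009  0.097]
scene scoop_mouth [288. 278.] 0.63 [ 0.603 -0.043  0.   ]
scene kit_tray [507. 356.] 0.58 [0.527 0.325 0.01 ]
scene kit_tray [273. 279.] 0.21 [ 0.625 -0.06   0.01 ]
scene nut0_center [280. 267.] 0.65 [ 0.599 -0.065  0.01 ]
```

View pics/top0.png

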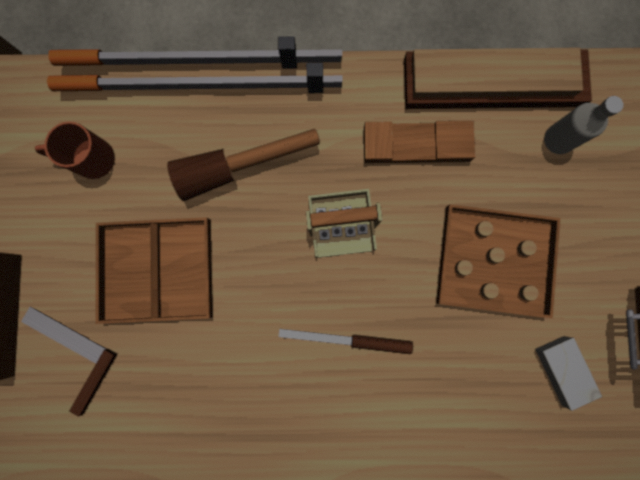

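View pics/scene0.png

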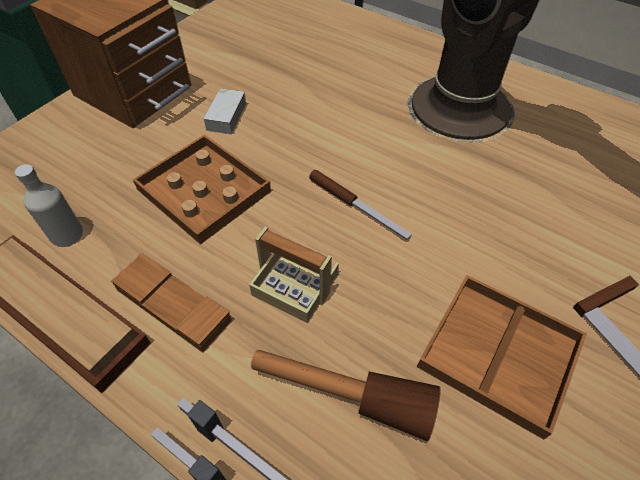

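The top view shows the scoop at about (344,222), mouth facing the robot, with the divided tray at (155,271) on the left. The plug tray at (498,262) is the bystander. The scene view shows eight nuts in two rows of four. I'll move above the scoop now.

Call:
servo_tool([
  {"x":2.5,"y":-4,"wz":-4},
  {"x":5,"y":-8,"wz":-8},
  {"x":7.5,"y":-12,"wz":-12},
  {"x":10,"y":-16,"wz":-16},
  {"x":12.5,"y":-20,"wz":-20},
  {"x":15,"y":-24,"wz":-24},
  {"x":18,"y":-28,"wz":-29},
  {"x":20.5,"y":-31,"wz":-33},
])

```text
invalid input
```

Call:
servo_tool([
  {"x":2.5,"y":-4,"wz":-4},
  {"x":5,"y":-8,"wz":-8},
  {"x":7.5,"y":-12,"wz":-12},
  {"x":10,"y":-16,"wz":-16},
  {"x":12.5,"y":-20,"wz":-20},
  {"x":15,"y":-24,"wz":-24},
  {"x":18,"y":-28,"wz":-29},
  {"x":20.5,"y":-31.5,"wz":-33},
])

```text
invalid input
```

Call:
servo_tool([
  {"z":1},
  {"z":1},
  {"z":1},
  {"z":1},
  {"z":1},
  {"z":1},
  {"z":1},
  {"z":1},
])

```text
invalid input
```

Run:
```python
from h import *
s=ctrl.get_state(); print(s["time"],s["position"],s["orientation"],s["joints"])
p=ctrl.get_image("wrist"); cv2.imwrite("pics/w1.png",p["img"])
import pickle; pickle.dump(p,open("w1.pkl","wb"))
for th,z in [("scoop_bar",.097),("scoop_mouth",0)]:
    for r in ctrl.search_frame(p,th)[:3]:
        print(th,np.round(r["location"]),round(r["confidence"],2),np.round(at(p,r["location"],z),3))
t=ctrl.get_image("top"); pickle.dump(t,open("t1.pkl","wb"))
a=cv2.resize(t["img"][205:335,85:225],None,fx=4,fy=4,interpolation=cv2.INTER_CUBIC); cv2.imwrite("pics/t1.png",a)
```

```text
0.5 [0.18875354 0.59581983 0.23125384] [-4.79955732e-01 -3.10470323e+00  1.16799707e-05] [-1.3322015   0.41115783 -0.01271842  1.59621825  0.00559835  1.13426038
 -0.08218236]
```

View pics/w1.png

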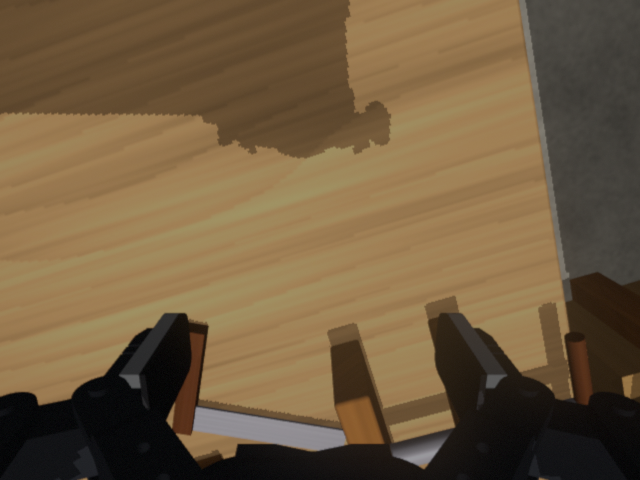

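View pics/t1.png

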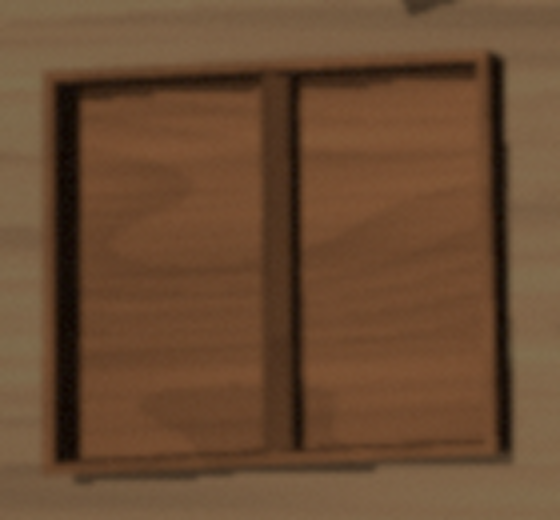

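The moves were refused, probably because rows need every key. The wrist view shows nothing usable from here. The tray crop shows its rim corners at about (45,73), (492,55), (505,455) and (45,470). Retrying with full rows.

Call:
servo_tool([
  {"jaw":1,"x":2.5,"y":-4,"z":0,"wx":0,"wy":0,"wz":-4},
  {"jaw":1,"x":5,"y":-8,"z":0,"wx":0,"wy":0,"wz":-8},
  {"jaw":1,"x":7.5,"y":-12,"z":0,"wx":0,"wy":0,"wz":-12},
  {"jaw":1,"x":10,"y":-16,"z":0,"wx":0,"wy":0,"wz":-16},
  {"jaw":1,"x":12.5,"y":-20,"z":0,"wx":0,"wy":0,"wz":-20},
  {"jaw":1,"x":15,"y":-24,"z":0,"wx":0,"wy":0,"wz":-24},
  {"jaw":1,"x":18,"y":-28,"z":0,"wx":0,"wy":0,"wz":-29},
  {"jaw":1,"x":20.5,"y":-31,"z":0,"wx":0,"wy":0,"wz":-33},
])

```text
time: 1.5
position: [0.3951, 0.2831, 0.2318]
orientation: [1.349, 2.837, 0.001]
force: [0.4, 1.1, -1.2]
gripper_width: 0.0857
finger_force: 0.0
```

Call:
servo_tool([
  {"jaw":1,"x":2.5,"y":-4,"z":1,"wx":0,"wy":0,"wz":-4},
  {"jaw":1,"x":5,"y":-8,"z":2,"wx":0,"wy":0,"wz":-8},
  {"jaw":1,"x":7.5,"y":-12,"z":3,"wx":0,"wy":0,"wz":-12},
  {"jaw":1,"x":10,"y":-16,"z":4,"wx":0,"wy":0,"wz":-16},
  {"jaw":1,"x":12.5,"y":-20,"z":5,"wx":0,"wy":0,"wz":-20},
  {"jaw":1,"x":15,"y":-24,"z":6,"wx":0,"wy":0,"wz":-24},
  {"jaw":1,"x":18,"y":-28,"z":7,"wx":0,"wy":0,"wz":-29},
  {"jaw":1,"x":20.5,"y":-31.5,"z":8,"wx":0,"wy":0,"wz":-33},
])

```text
time: 2.3
position: [0.5997, -0.0313, 0.312]
orientation: [2.097, 2.338, 0.001]
force: [-0.2, 0.2, 0.4]
gripper_width: 0.0857
finger_force: 0.0
```

Run:
```python
from h import *
import pickle
s=ctrl.get_state(); print(s["time"],s["position"],s["orientation"],s["joints"])
p=ctrl.get_image("wrist"); cv2.imwrite("pics/w2.png",p["img"])
pickle.dump(p,open("w2.pkl","wb"))
for th,z in [("scoop_bar",.097),("scoop_mouth",0)]:
    for r in ctrl.search_frame(p,th)[:3]:
        print(th,np.round(r["location"]),round(r["confidence"],2),np.round(at(p,r["location"],z),3))
t=pickle.load(open("t1.pkl","rb"))
for c in [(45,73),(492,55),(505,455),(45,470)]: print(np.round(at(t,(c[0]/4+85-.4,c[1]/4+205-.4),.03),4))
for c in [(277,75),(278,450)]: print('div',np.round(at(t,(c[0]/4+85-.4,c[1]/4+205-.4),.026),4))
```

```text
2.3 [ 0.59973632 -0.03125473  0.31204619] [2.09726533e+00 2.33813851e+00 9.25076985e-04] [-0.45129456  0.33779677  0.57010698  1.57563203 -0.18775181  1.28241716
  0.25503763]
scoop_bar [324. 185.] 0.97 [ 0.608 -0.018  0.097]
scoop_mouth [305. 212.] 0.58 [ 0.595 -0.066  0.   ]
scoop_mouth [323. 184.] 0.57 [ 0.612 -0.034  0.   ]
[0.6132 0.4166 0.03  ]
[0.6189 0.2158 0.03  ]
[0.4413 0.2075 0.03  ]
[0.4371 0.4096 0.03  ]
div [0.6116 0.3137 0.026 ]
div [0.4444 0.3089 0.026 ]
```

View pics/w2.png

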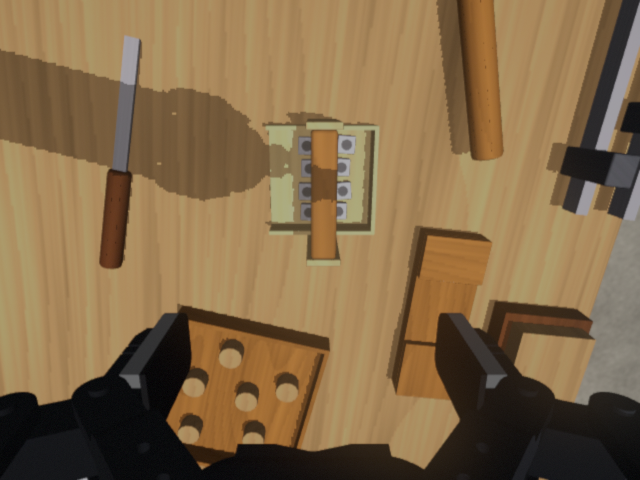

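The wrist view shows the bar running from (324,130) to (324,259), the mouth on the left, and eight nuts as four columns of two under the bar.

Run:
```python
from h import *
import pickle
p=pickle.load(open("w2.pkl","rb")); im=cv2.cvtColor(p["img"],cv2.COLOR_BGR2HSV)
crop=im[110:275,295:350]
m=((crop[...,1]>125)&(crop[...,0]<18)).astype(np.uint8)
m=cv2.morphologyEx(m,cv2.MORPH_OPEN,np.ones((7,7)))
n,l,st,c=cv2.connectedComponentsWithStats(m); print(st[1:],c[1:]+[295,110])
k=1+np.argmax(st[1:,4]); pts=np.argwhere(l==k)[:,::-1]+[295,110]
b=cv2.boxPoints(cv2.minAreaRect(pts.astype(np.float32)))
for q in list(b)+[b.mean(0)]: print(np.round(q,1),np.round(at(p,q,.11),4))
s=ctrl.get_state(); R=cv2.Rodrigues(s["orientation"])[0]; print(R)
for q in [(268,124),(378,124),(375,233),(270,233)]: print(np.round(at(p,q,.034),4))
```

```text
[[  16   20   26  129 3238]] [[323.55435454 194.14175417]]
[311. 130.] [0.5924 0.0272 0.11  ]
[336. 130.] [0.6121 0.0293 0.11  ]
[336. 258.] [ 0.6256 -0.0779  0.11  ]
[311. 258.] [ 0.6039 -0.0803  0.11  ]
[323.5 194. ] [ 0.6082 -0.023   0.11  ]
[[-1.06444502e-01  9.94317944e-01  1.18071646e-03]
 [ 9.94316825e-01  1.06446505e-01 -1.78693376e-03]
 [-1.90246345e-03  9.83796964e-04 -9.99997706e-01]]
[0.5508 0.0244 0.034 ]
[0.6563 0.0359 0.034 ]
[ 0.6701 -0.0731  0.034 ]
[ 0.5613 -0.0849  0.034 ]
```

Call:
servo_tool([
  {"jaw":1,"x":0.3,"y":0.2,"z":-3,"wx":0,"wy":0,"wz":1},
  {"jaw":1,"x":0.9,"y":0.6,"z":-7,"wx":0,"wy":0,"wz":1},
  {"jaw":1,"x":0.9,"y":0.6,"z":-11,"wx":0,"wy":0,"wz":1},
  {"jaw":1,"x":0.9,"y":0.6,"z":-15,"wx":0,"wy":0,"wz":1},
  {"jaw":1,"x":0.9,"y":0.6,"z":-18.5,"wx":0,"wy":0,"wz":1},
  {"jaw":1,"x":0.9,"y":0.6,"z":-21,"wx":0,"wy":0,"wz":1},
  {"jaw":1,"x":0.9,"y":0.6,"z":-23,"wx":0,"wy":0,"wz":1},
  {"jaw":1,"x":0.9,"y":0.6,"z":-23.5,"wx":0,"wy":0,"wz":1},
])

```text
time: 3.25
position: [0.6057, -0.0214, 0.0738]
orientation: [-2.068, -2.36, 0.004]
force: [-0.2, -0.4, -0.2]
gripper_width: 0.085
finger_force: 0.0
```

Call:
servo_tool([
  {"jaw":0.7,"x":0,"y":0,"z":0,"wx":0,"wy":0,"wz":0},
  {"jaw":0.5,"x":0,"y":0,"z":0,"wx":0,"wy":0,"wz":0},
  {"jaw":0.4,"x":0,"y":0,"z":0,"wx":0,"wy":0,"wz":0},
  {"jaw":0.3,"x":0,"y":0,"z":0,"wx":0,"wy":0,"wz":0},
  {"jaw":0.2,"x":0,"y":0,"z":0,"wx":0,"wy":0,"wz":0},
  {"jaw":0.1,"x":0,"y":0,"z":0,"wx":0,"wy":0,"wz":0},
  {"jaw":0,"x":0,"y":0,"z":0,"wx":0,"wy":0,"wz":0},
  {"jaw":0,"x":0,"y":0,"z":0,"wx":0,"wy":0,"wz":0},
])

```text
time: 4.05
position: [0.6085, -0.0231, 0.0774]
orientation: [2.072, 2.36, 0.003]
force: [-0.9, 0.1, 7.8]
gripper_width: 0.0214
finger_force: 60.6
```

Call:
servo_tool([
  {"jaw":0,"x":0,"y":0,"z":0,"wx":0,"wy":0,"wz":0},
  {"jaw":0,"x":0,"y":0,"z":0,"wx":0,"wy":0,"wz":0},
  {"jaw":0,"x":0,"y":0,"z":0,"wx":0,"wy":0,"wz":0},
  {"jaw":0,"x":0,"y":0,"z":0.5,"wx":0,"wy":0,"wz":0},
  {"jaw":0,"x":0,"y":0,"z":1.2,"wx":0,"wy":0,"wz":0},
  {"jaw":0,"x":0,"y":0,"z":2,"wx":0,"wy":0,"wz":0},
  {"jaw":0,"x":0,"y":0,"z":2.8,"wx":0,"wy":0,"wz":0},
  {"jaw":0,"x":0,"y":0,"z":3.2,"wx":0,"wy":0,"wz":0},
])

```text
time: 4.85
position: [0.6082, -0.0233, 0.1094]
orientation: [2.072, 2.36, 0.001]
force: [0.7, 0.0, -2.9]
gripper_width: 0.0214
finger_force: 59.2
```

Grasp holds at 21 mm opening with the expected weight. Next I'll lift and carry it level.

Call:
servo_tool([
  {"jaw":0,"x":0,"y":0.5,"z":0.8,"wx":0,"wy":0,"wz":0},
  {"jaw":0,"x":-0.2,"y":1.7,"z":2,"wx":0,"wy":0,"wz":0},
  {"jaw":0,"x":-0.5,"y":3.5,"z":3.5,"wx":0,"wy":0,"wz":0},
  {"jaw":0,"x":-1,"y":5.5,"z":5,"wx":0,"wy":0,"wz":0},
  {"jaw":0,"x":-1.5,"y":8,"z":6.2,"wx":0,"wy":0,"wz":0},
  {"jaw":0,"x":-2,"y":10.5,"z":7,"wx":0,"wy":0,"wz":0},
  {"jaw":0,"x":-2.5,"y":13,"z":7,"wx":0,"wy":0,"wz":0},
  {"jaw":0,"x":-3,"y":15.5,"z":7,"wx":0,"wy":0,"wz":0},
])

```text
time: 5.65
position: [0.5773, 0.1342, 0.1795]
orientation: [-2.072, -2.362, -0.002]
force: [0.6, -0.3, -2.5]
gripper_width: 0.0212
finger_force: 59.2
```

Call:
servo_tool([
  {"jaw":0,"x":-0.5,"y":2.5,"z":0,"wx":0,"wy":0,"wz":0},
  {"jaw":0,"x":-1,"y":5.5,"z":0,"wx":0,"wy":0,"wz":0},
  {"jaw":0,"x":-1.5,"y":8.5,"z":0,"wx":0,"wy":0,"wz":0},
  {"jaw":0,"x":-2,"y":11.5,"z":0,"wx":0,"wy":0,"wz":0},
  {"jaw":0,"x":-2.5,"y":14,"z":0,"wx":0,"wy":0,"wz":0},
  {"jaw":0,"x":-3,"y":16.3,"z":0,"wx":0,"wy":0,"wz":0},
  {"jaw":0,"x":-3.2,"y":17.6,"z":0,"wx":0,"wy":0,"wz":0},
  {"jaw":0,"x":-3.2,"y":18.2,"z":0,"wx":0,"wy":0,"wz":0},
])

```text
time: 6.45
position: [0.5447, 0.316, 0.1786]
orientation: [-2.069, -2.363, -0.0]
force: [0.5, -0.5, -4.3]
gripper_width: 0.0211
finger_force: 59.2
```

Call:
servo_tool([
  {"jaw":0,"x":0,"y":0,"z":-0.2,"wx":0,"wy":0,"wz":0},
  {"jaw":0,"x":0,"y":0,"z":-0.6,"wx":0,"wy":0,"wz":0},
  {"jaw":0,"x":0,"y":0,"z":-1.1,"wx":0,"wy":0,"wz":0},
  {"jaw":0,"x":0,"y":0,"z":-1.6,"wx":0,"wy":0,"wz":0},
  {"jaw":0,"x":0,"y":0,"z":-2,"wx":0,"wy":0,"wz":0},
  {"jaw":0,"x":0,"y":0,"z":-2.2,"wx":0,"wy":0,"wz":0},
  {"jaw":0,"x":0,"y":0,"z":-2.3,"wx":0,"wy":0,"wz":0},
  {"jaw":0,"x":0,"y":0,"z":-2.3,"wx":0,"wy":0,"wz":0},
])

```text
time: 7.25
position: [0.5458, 0.3138, 0.1552]
orientation: [2.073, 2.361, -0.0]
force: [0.1, -0.1, -3.0]
gripper_width: 0.0215
finger_force: 59.3
```

Run:
```python
from h import *
s=ctrl.get_state(); print(s["time"],s["position"],s["orientation"],s["joints"],s["force"])
t=ctrl.get_image("top"); a=t["img"][190:350,70:250]; b=ctrl.get_image("scene")["img"][200:440,380:640]
a=cv2.resize(a,None,fx=2.2,fy=2.2); b=cv2.resize(b,None,fx=1.5,fy=1.5)
c=np.zeros((370,800,3),np.uint8); c[:a.shape[0],:a.shape[1]]=a; c[:b.shape[0],400:400+b.shape[1]]=b
cv2.imwrite("pics/c1.png",c)
```

```text
7.25 [0.54578547 0.31376065 0.15519786] [ 2.07294186e+00  2.36056240e+00 -1.82183760e-04] [-0.92075938  0.51698789  0.45689044  1.69063836 -0.26284092  0.99530651
 -0.24191718] [ 0.0749413  -0.07876274 -3.03440388]
```

View pics/c1.png

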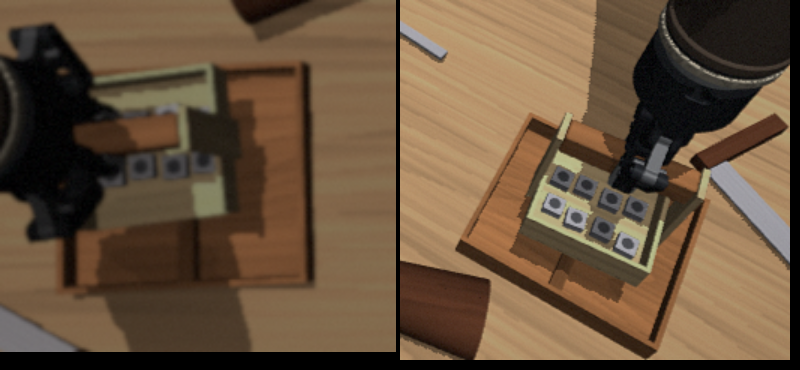

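The views show the scoop held level over the divider, all eight nuts still in. I'll check its y centring by projecting the expected pan corners.

Run:
```python
from h import *
t=ctrl.get_image("top"); a=np.radians(7); R=np.array([[np.cos(a),-np.sin(a)],[np.sin(a),np.cos(a)]])
for n,z in (("floor",.080),("rim",.112)):
  for q in ((-.055,-.055),(.055,-.055),(.055,.055)):
    xy=R@np.array(q)+[.5458,.3125]; u=proj(t,[*xy,z]); print(n,q,np.round([(u[0]-70)*2.2,(u[1]-190)*2.2]))
for y in(.03,-.03): print(proj(t,[.5276,.3124,.03]))
```

```text
floor (-0.055, -0.055) [236. 212.]
floor (0.055, -0.055) [222.  69.]
floor (0.055, 0.055) [79. 88.]
rim (-0.055, -0.055) [222. 212.]
rim (0.055, -0.055) [207.  63.]
rim (0.055, 0.055) [58. 82.]
(np.float64(152.50594862344346), np.float64(269.8716390623835))
(np.float64(152.50594862344346), np.float64(269.8716390623835))
```

Call:
servo_tool([
  {"jaw":0,"x":0,"y":0,"z":-0.1,"wx":0.24,"wy":-2,"wz":0},
  {"jaw":0,"x":0,"y":0,"z":-0.2,"wx":0.6,"wy":-5,"wz":0},
  {"jaw":0,"x":0,"y":0,"z":-0.3,"wx":1.1,"wy":-9,"wz":0},
  {"jaw":0,"x":0,"y":0,"z":-0.4,"wx":1.6,"wy":-13,"wz":0},
  {"jaw":0,"x":0,"y":0,"z":-0.5,"wx":2.1,"wy":-17,"wz":0},
  {"jaw":0,"x":0,"y":0,"z":-0.5,"wx":2.5,"wy":-20,"wz":0},
  {"jaw":0,"x":0,"y":0,"z":-0.5,"wx":2.7,"wy":-22,"wz":0},
  {"jaw":0,"x":0,"y":0,"z":-0.5,"wx":2.7,"wy":-22,"wz":0},
])

```text
time: 8.2
position: [0.5443, 0.314, 0.1499]
orientation: [1.883, 2.147, 0.416]
force: [-0.5, 0.4, -3.4]
gripper_width: 0.0212
finger_force: 59.3
```

Call:
servo_tool([
  {"jaw":0,"x":0,"y":0,"z":0,"wx":0.5,"wy":-4,"wz":0},
  {"jaw":0,"x":0,"y":0,"z":0,"wx":1.1,"wy":-9,"wz":0},
  {"jaw":0,"x":0,"y":0,"z":0,"wx":1.8,"wy":-15,"wz":0},
  {"jaw":0,"x":0,"y":0,"z":0,"wx":2.5,"wy":-20,"wz":0},
  {"jaw":0,"x":0,"y":0,"z":0,"wx":2.9,"wy":-24,"wz":0},
  {"jaw":0,"x":0,"y":0,"z":0,"wx":3,"wy":-25,"wz":0},
  {"jaw":0,"x":0,"y":0,"z":0,"wx":3,"wy":-25,"wz":0},
  {"jaw":0,"x":0,"y":0,"z":0,"wx":3,"wy":-25,"wz":0},
])

```text
time: 9.0
position: [0.5549, 0.2875, 0.1527]
orientation: [1.694, 1.864, 0.643]
force: [-0.9, 0.7, -2.3]
gripper_width: 0.0215
finger_force: 59.6
```

Call:
servo_tool([
  {"jaw":0,"x":0,"y":0,"z":0,"wx":0,"wy":0,"wz":0},
  {"jaw":0,"x":0,"y":0,"z":0,"wx":0,"wy":0,"wz":0},
  {"jaw":0,"x":0,"y":0,"z":0,"wx":0,"wy":0,"wz":0},
  {"jaw":0,"x":0,"y":0,"z":0,"wx":0,"wy":0,"wz":0},
  {"jaw":0,"x":0,"y":0,"z":0,"wx":0,"wy":0,"wz":0},
  {"jaw":0,"x":0,"y":0,"z":0,"wx":0,"wy":0,"wz":0},
  {"jaw":0,"x":0,"y":0,"z":0,"wx":0,"wy":0,"wz":0},
  {"jaw":0,"x":0,"y":0,"z":0,"wx":0,"wy":0,"wz":0},
])

```text
time: 9.8
position: [0.5537, 0.2871, 0.1517]
orientation: [1.694, 1.867, 0.64]
force: [0.5, 0.2, -1.3]
gripper_width: 0.021
finger_force: 59.6
```

Run:
```python
from h import *
s=ctrl.get_state(); print(s["time"],s["position"],s["orientation"],s["joints"],s["force"])
R=cv2.Rodrigues(s["orientation"])[0]; print("tilt",np.degrees(np.arccos(-R[2,2])))
t=ctrl.get_image("top"); a=t["img"][190:350,70:250]; b=ctrl.get_image("scene")["img"][200:440,380:640]
a=cv2.resize(a,None,fx=2.2,fy=2.2); b=cv2.resize(b,None,fx=1.5,fy=1.5)
c=np.zeros((370,800,3),np.uint8); c[:a.shape[0],:a.shape[1]]=a; c[:b.shape[0],400:400+b.shape[1]]=b
cv2.imwrite("pics/c2.png",c)
```

```text
9.8 [0.55368712 0.28707895 0.15168544] [1.69431364 1.86682556 0.63986332] [-1.48461348  0.43225517  0.79505019  2.25078634  1.32140331  0.21894941
 -1.98189766] [ 0.47175533  0.24649825 -1.28310874]
tilt 41.84169476813859
```

View pics/c2.png

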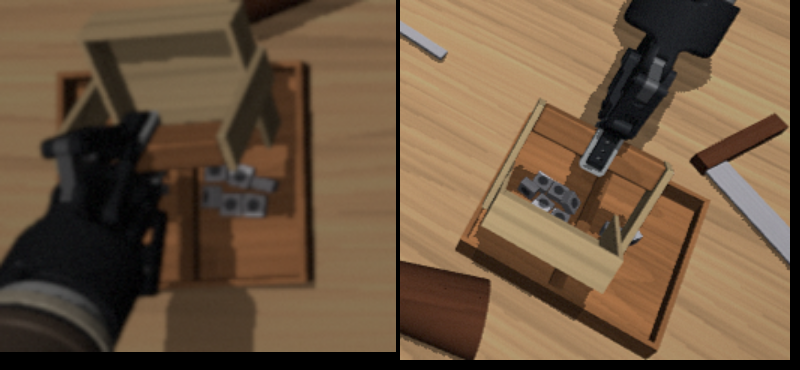

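The pour happened, but the arm hit a near-singular pose and drifted 27 mm towards −y. Six nuts show in the −y compartment, and at least one in +y near (635,237). I'll level the scoop, move aside and look.

Call:
servo_tool([
  {"jaw":0,"x":0,"y":0,"z":0.5,"wx":-0.5,"wy":4,"wz":0},
  {"jaw":0,"x":0,"y":0,"z":1,"wx":-1.2,"wy":10,"wz":0},
  {"jaw":0,"x":0,"y":0,"z":1.5,"wx":-2,"wy":16,"wz":0},
  {"jaw":0,"x":0,"y":0,"z":2,"wx":-2.7,"wy":22,"wz":0},
  {"jaw":0,"x":0,"y":0,"z":2.5,"wx":-3.5,"wy":29,"wz":0},
  {"jaw":0,"x":0,"y":0,"z":3,"wx":-4.3,"wy":36,"wz":0},
  {"jaw":0,"x":0,"y":0,"z":3.5,"wx":-5.2,"wy":43,"wz":0},
  {"jaw":0,"x":0,"y":0,"z":4,"wx":-5.7,"wy":47,"wz":0},
])

```text
time: 10.7
position: [0.554, 0.2873, 0.1937]
orientation: [2.057, 2.352, -0.177]
force: [-0.7, -0.6, -2.6]
gripper_width: 0.0216
finger_force: 59.6
```

Call:
servo_tool([
  {"jaw":0,"x":0,"y":-0.5,"z":0,"wx":0,"wy":0,"wz":0},
  {"jaw":0,"x":0.5,"y":-2.5,"z":0,"wx":0,"wy":0,"wz":0},
  {"jaw":0,"x":1,"y":-5,"z":0,"wx":0,"wy":0,"wz":0},
  {"jaw":0,"x":1.5,"y":-8,"z":0,"wx":0,"wy":0,"wz":0},
  {"jaw":0,"x":2,"y":-11,"z":0,"wx":0,"wy":0,"wz":0},
  {"jaw":0,"x":2.5,"y":-14,"z":0,"wx":0,"wy":0,"wz":0},
  {"jaw":0,"x":3,"y":-16.5,"z":0,"wx":0,"wy":0,"wz":0},
  {"jaw":0,"x":3,"y":-17.5,"z":0,"wx":0,"wy":0,"wz":0},
])

```text
time: 11.5
position: [0.5836, 0.1084, 0.1915]
orientation: [2.057, 2.341, -0.176]
force: [-0.7, -0.1, -1.8]
gripper_width: 0.021
finger_force: 59.8
```

Run:
```python
from h import *
s=ctrl.get_state(); print(s["time"],s["position"],s["orientation"],s["joints"],s["force"])
t=ctrl.get_image("top"); a=t["img"][190:350,70:250]; b=ctrl.get_image("scene")["img"][190:440,310:590]
a=cv2.resize(a,None,fx=2.2,fy=2.2); b=cv2.resize(b,None,fx=1.43,fy=1.43)
c=np.zeros((370,800,3),np.uint8); c[:a.shape[0],:a.shape[1]]=a; c[:b.shape[0],400:400+b.shape[1]]=b[:,:400]
cv2.imwrite("pics/c3.png",c)
```

```text
11.5 [0.58361658 0.10839648 0.19146709] [ 2.05656325  2.34083778 -0.17613578] [-0.39959866  0.44028576  0.12298989  1.66255304  0.02820198  1.12631583
 -0.17011758] [-0.70072838 -0.11767513 -1.79655978]
```

View pics/c3.png

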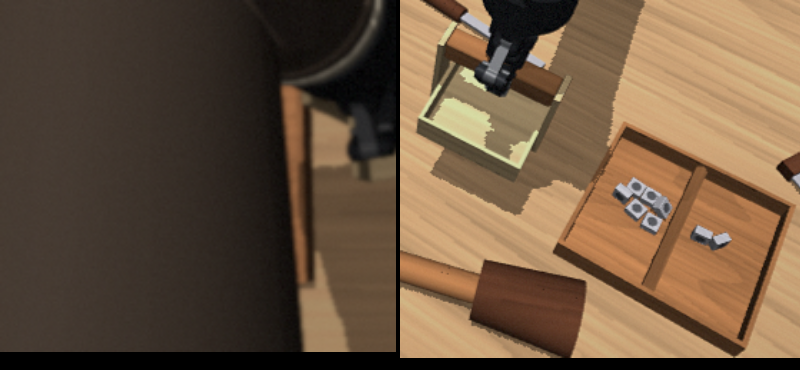

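Six nuts are in the −y compartment at about (640,205), two in +y at about (712,238), and the scoop is empty. Now I'll work out the levelling correction for setting it down.

Run:
```python
from h import *
s=ctrl.get_state(); R=cv2.Rodrigues(s["orientation"])[0]; T=cv2.Rodrigues(np.array([2.072,2.36,0]))[0]
print(np.degrees(cv2.Rodrigues(T@R.T)[0].ravel()), (np.array([.6085,-.023,.079])-s["position"])*100)
```

```text
[ 5.52596518 -3.48405786 -0.02997972] [  2.53168029 -13.34790456 -11.25741865]
```

Call:
servo_tool([
  {"jaw":0,"x":0.2,"y":-1,"z":0,"wx":1,"wy":-0.6,"wz":0},
  {"jaw":0,"x":0.6,"y":-3,"z":0,"wx":2,"wy":-1.2,"wz":0},
  {"jaw":0,"x":1,"y":-5.5,"z":-1,"wx":3,"wy":-2,"wz":0},
  {"jaw":0,"x":1.5,"y":-8,"z":-2.5,"wx":4,"wy":-2.7,"wz":0},
  {"jaw":0,"x":2,"y":-10.5,"z":-4,"wx":5,"wy":-3.2,"wz":0},
  {"jaw":0,"x":2.5,"y":-12.5,"z":-5.5,"wx":5.5,"wy":-3.5,"wz":0},
  {"jaw":0,"x":2.5,"y":-13.3,"z":-7,"wx":5.5,"wy":-3.5,"wz":0},
  {"jaw":0,"x":2.5,"y":-13.3,"z":-8,"wx":5.5,"wy":-3.5,"wz":0},
])

```text
time: 12.4
position: [0.608, -0.0214, 0.1103]
orientation: [-2.07, -2.363, 0.001]
force: [-0.0, 0.5, -2.5]
gripper_width: 0.0214
finger_force: 59.8
```

Call:
servo_tool([
  {"jaw":0,"x":0,"y":0,"z":-0.8,"wx":0,"wy":0,"wz":0},
  {"jaw":0,"x":0,"y":0,"z":-1.5,"wx":0,"wy":0,"wz":0},
  {"jaw":0,"x":0,"y":0,"z":-2.1,"wx":0,"wy":0,"wz":0},
  {"jaw":0,"x":0,"y":0,"z":-2.6,"wx":0,"wy":0,"wz":0},
  {"jaw":0,"x":0,"y":0,"z":-2.9,"wx":0,"wy":0,"wz":0},
  {"jaw":0,"x":0,"y":0,"z":-3.1,"wx":0,"wy":0,"wz":0},
  {"jaw":0,"x":0,"y":0,"z":-3.1,"wx":0,"wy":0,"wz":0},
  {"jaw":0,"x":0,"y":0,"z":-3.1,"wx":0,"wy":0,"wz":0},
])

```text
time: 13.2
position: [0.6089, -0.021, 0.0809]
orientation: [2.069, 2.363, 0.001]
force: [-0.1, 0.4, -2.2]
gripper_width: 0.0212
finger_force: 59.8
```

Call:
servo_tool([
  {"jaw":0,"x":0,"y":0,"z":-0.1,"wx":0,"wy":0,"wz":0},
  {"jaw":0,"x":0,"y":0,"z":-0.2,"wx":0,"wy":0,"wz":0},
  {"jaw":0,"x":0,"y":0,"z":-0.3,"wx":0,"wy":0,"wz":0},
  {"jaw":0,"x":0,"y":0,"z":-0.3,"wx":0,"wy":0,"wz":0},
  {"jaw":0,"x":0,"y":0,"z":-0.3,"wx":0,"wy":0,"wz":0},
  {"jaw":0,"x":0,"y":0,"z":-0.3,"wx":0,"wy":0,"wz":0},
  {"jaw":0,"x":0,"y":0,"z":-0.3,"wx":0,"wy":0,"wz":0},
  {"jaw":0,"x":0,"y":0,"z":-0.3,"wx":0,"wy":0,"wz":0},
])

```text
time: 14.0
position: [0.6087, -0.021, 0.0777]
orientation: [2.069, 2.364, 0.0]
force: [0.4, 0.3, -1.4]
gripper_width: 0.021
finger_force: 59.9
```

Call:
servo_tool([
  {"jaw":0.3,"x":0,"y":0,"z":0,"wx":0,"wy":0,"wz":0},
  {"jaw":0.5,"x":0,"y":0,"z":0,"wx":0,"wy":0,"wz":0},
  {"jaw":0.7,"x":0,"y":0,"z":0,"wx":0,"wy":0,"wz":0},
  {"jaw":1,"x":0,"y":0,"z":0,"wx":0,"wy":0,"wz":0},
  {"jaw":1,"x":0,"y":0,"z":0,"wx":0,"wy":0,"wz":0},
  {"jaw":1,"x":0,"y":0,"z":0,"wx":0,"wy":0,"wz":0},
  {"jaw":1,"x":0,"y":0,"z":0,"wx":0,"wy":0,"wz":0},
  {"jaw":1,"x":0,"y":0,"z":0,"wx":0,"wy":0,"wz":0},
])

```text
time: 14.8
position: [0.6087, -0.021, 0.0777]
orientation: [2.069, 2.364, 0.0]
force: [0.0, -0.1, -0.2]
gripper_width: 0.0852
finger_force: 0.0
```

Call:
servo_tool([
  {"jaw":1,"x":0,"y":0,"z":1,"wx":0,"wy":0,"wz":0},
  {"jaw":1,"x":0,"y":0,"z":3,"wx":0,"wy":0,"wz":0},
  {"jaw":1,"x":0,"y":0,"z":6,"wx":0,"wy":0,"wz":0},
  {"jaw":1,"x":0,"y":0,"z":10,"wx":0,"wy":0,"wz":0},
  {"jaw":1,"x":0,"y":0,"z":14,"wx":0,"wy":0,"wz":0},
  {"jaw":1,"x":0,"y":0,"z":17,"wx":0,"wy":0,"wz":0},
  {"jaw":1,"x":0,"y":0,"z":18,"wx":0,"wy":0,"wz":0},
  {"jaw":1,"x":0,"y":0,"z":18,"wx":0,"wy":0,"wz":0},
])

```text
time: 15.6
position: [0.6094, -0.021, 0.2599]
orientation: [2.067, 2.361, 0.004]
force: [0.6, -0.3, -0.2]
gripper_width: 0.0854
finger_force: 0.0
```

Run:
```python
from h import *
t=ctrl.get_image("top"); a=t["img"][180:350,70:290]; b=ctrl.get_image("scene")["img"][190:440,230:590]
a=cv2.resize(a,None,fx=1.8,fy=1.8); b=cv2.resize(b,None,fx=1.11,fy=1.11)
c=np.zeros((320,800,3),np.uint8); c[:a.shape[0],:a.shape[1]]=a; c[:b.shape[0],400:400+b.shape[1]]=b[:,:400]
cv2.imwrite("pics/c4.png",c)
```

```text
(no output)
```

View pics/c4.png

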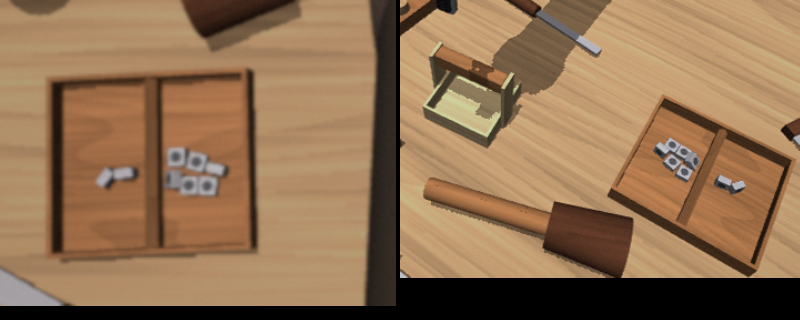

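The top view shows two nuts in the left (+y) compartment at about (117,176) and six in the right one at about (195,173). The scoop stands flat and the gripper is clear of it. Handing in.

```bash
python3 -c "
from cell import ctrl
print(ctrl.job_done())"
```

```text
the job is handed in; nothing more can be done
None
```

The job is handed in: all eight nuts are in the divided tray (two in the +y compartment, six in the −y), and the empty scoop is back flat on the bench and released.

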